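# Find and mark the balance point of an aisle-sign rail

### The job

This blue aisle-sign rail will hang from a single clip, so find its balance point: lay it squarely across the yellow edge of the balance stand so that it stays level on its own, clear of both black stops; let go of it and give it a couple of seconds to stop rocking. Then push the red-knobbed marker arm down until its tip presses on the balanced rail for a moment, and let the spring arm come back up slowly, all the way, never letting it snap. Leave the rail balanced, the arm up, and the other things on the desk where they are.

Things in the scene. Friction and masses are not known exactly. Their poses are not given: they have to be found in the camera images.
- rail_mid (a point): middle of the loose blue sign rail: a straight bar 200 mm long (its own x axis), 28 mm wide (y), 20 mm high (z), flat underneath. The point is at mid-length, half-way up (10 mm above its underside). It starts flat on the desk at any yaw. The last 32 mm at its +x end are a brass end cap of the same section
- rail: the same rail; origin on its underside below the middle, same axes. The brass cap's fill varies from one rail to the next: the whole weighs 0.17 to 0.24 kg and its balance point lies 20 to 39 mm from the middle towards the brass end, unknown beforehand
- stand: fixed balance stand, origin on the desk under the fulcrum, z up. Base plate 12 mm thick, from -55 to +180 mm in its x and 75 mm either side in y. At 55 mm either side of the fulcrum along y stands a black rubber stop (18 mm in x, 8 mm in y, top 55 mm above the desk); the feet of stops and edge are 20 to 30 mm wide, up to 36 mm above the desk
- fulcrum (a point): centre of the yellow fulcrum edge's flat top, 60 mm above the desk, axes as the stand's; 18 mm in x, 12 mm wide in y. The rail goes across it along y, either end first, and balances if its centre of mass is over the 12 mm width. If not, it tips about 6 degrees, heavy side down, and rests on a stop 5 mm lower than the edge. It may rock for 2 to 3 s first
- marker_hinge (a point): hinge axis (along the stand's y) of the spring-loaded marker arm, on a 110 mm high post 150 mm from the fulcrum along the stand's +x, 98 mm above the desk
- marker_knob (a point): centre of the red ball knob (26 mm across) at the end of the marker arm, 150 mm from the hinge. At rest the arm leans up, the ball 82 mm beyond the fulcrum in the stand's +x and 232 mm above the desk. Pushed down on top, the ball swings on an arc about the hinge until the black tip below it (17.5 mm under its centre) meets the rail's top straight above the fulcrum
- marker (a joint): marker arm angle, rad: 0 at rest (63 degrees up), about 1.10 when level with its tip on the rail (stop at 1.15). A spring lifts it: about 1 N at the ball at rest, 3 N when down; let go, it snaps up
- books: bystander: stack of three books, 150 x 210 x 55 mm, origin under its centre
- mug: bystander: blue mug, 76 mm wide, 90 mm high, origin under its centre
- glue: bystander: white glue bottle, 56 mm wide, 140 mm high, origin under its centre
- stamp: bystander: hand stamp, base 65 x 32 mm, 86 mm high, origin under its centre
- tape: bystander: tape dispenser, 160 x 60 x 91 mm, origin under its centre
- ruler: bystander: wooden ruler, 155 x 26 x 4 mm, lying flat, origin under its centre
Not all that is in view belongs to the job. What is shaped like the rail but green is not meant.

How it is judged:
On the way, in this order (a step that is already met when the one before it is completed fails the run):
1. the rail balances level on the fulcrum edge, untouched by the robot, for one second (angle between rail_mid's own x axis and vertical between 1.536 and 1.606 rad and z of rail_mid in the frame of fulcrum between 0.006 and 0.014 m and x of rail_mid in the frame of fulcrum between -0.012 and 0.012 m and horizontal distance between rail_mid and fulcrum below 0.06 m and angle between the x axis of rail_mid and the y axis of fulcrum, either way round below 0.26 rad and linear speed of rail below 0.02 m/s and contact force between each of the arm, the fingers and rail below 0.05 N), for 1 s.
2. the marker tip presses on the balanced rail above the fulcrum (value of joint marker above 1.05 rad and contact force between marker and rail above 0.5 N and angle between rail_mid's own x axis and vertical between 1.536 and 1.606 rad), for 0.2 s.
At the end, for the whole second after the job is handed in: The rail lies at rest across the yellow fulcrum edge, level within 2 degrees (so on neither stop), square to the edge within 15 degrees and centred on it within 12 mm sideways; the marker arm is back up (within 0.06 rad of its rest) (value of joint marker below 0.06 rad and angle between rail_mid's own x axis and vertical between 1.536 and 1.606 rad and z of rail_mid in the frame of fulcrum between 0.006 and 0.014 m and x of rail_mid in the frame of fulcrum between -0.012 and 0.012 m and horizontal distance between rail_mid and fulcrum below 0.06 m and angle between the x axis of rail_mid and the y axis of fulcrum, either way round below 0.26 rad and linear speed of rail below 0.02 m/s); the robot touches nothing.
It fails at once if the marker arm snaps back (rises faster than 2 rad/s) (velocity of joint marker below -2 rad/s).
It fails at once if a bystander is pushed more than 25 mm (distance of any of books, mug, glue, stamp, tape, ruler from where it was at the start of the episode above 0.025 m).
It also fails if it takes over 72 s, if anything falls off the work surface, if the arm or the gripper's body presses on something with over 40 N, if the wrist force passes 120 N, or if a joint passes its speed limit or range.

### The arm

A 6-joint arm with a two-finger parallel gripper is mounted at the origin on the work surface. World frame = base frame: x ahead of the robot, y to its left, z up, the work surface at z = 0. Lengths are in m, angles in rad, forces in N, time in s.
With the tool pointing down it reaches from about 0.275 to 0.75 m from the base axis. Payload 10.2 kg.
Tool frame: the origin (TCP) lies midway between the tips of the shut fingers; the grasp point (between the pads) lies 19 mm behind it; z points along the fingers, y is the line along which they close (so a half turn about z gives the same grasp; the last joint's range is limited). The gripper opens to 85 mm and grips with 20 to 120 N. Pads are 22 mm wide; open, the fingers measure 114 mm over their backs; the gripper's body (76 mm by 85 mm) begins 54 mm behind the grasp point. The pads swing forward as they close: fully open they stand 13 mm farther back than shut.
Start: joints at [-1.382, 0.313, 1.498, -0, 1.331, -0.223], TCP at [0.21, -0.481, 0.231] pointing down, gripper open.
Joint ranges: [-2.94, 2.94], [-0.97, 2.17], [0.19, 2.56], [-1.23, 4.37], [0.02, 3.11], [-2.88, 2.88]. Speed limits (rad/s): [2.39, 2.39, 3.01, 3.14, 3.14, 3.14].

### API

Orientations are given as a rotation vector (axis times angle).
In Python, from cell import * gives the robot as it stands. Calls block until the motion is done:
- move_to(position, orientation): joint-space move of the TCP to a pose.
- line_to(position, ori=None, vel=0.15): straight line of the TCP; ori=None keeps the orientation; vel is the mean speed in m/s.
- goto_joints(angles): joint-space move.
- move_gripper(opening): finger opening in m; the grip force is fixed at half the most; returns when the fingers have stopped.
- hold(seconds).
- ik(position, orientation): joint angles nearest the present ones, or None.
- get_image(name): name is "scene" or "top" or "wrist"; returns the picture (400x640x3 uint8, red, green, blue); there is no depth.
- camera_model(name): a dict with "camera_matrix" (3x3 intrinsics, pixels), "position" and "orientation" of the camera in the world. Camera axes: x right, y down, z forward; pixel columns grow to the right and rows downward; lengths in m; the calibration is good to about 2 mm. A picture is of the moment at which its call begins: read the wrist's pose just before it. camera_model takes no time and is no camera call; for the wrist camera it gives the pose at the moment of the call.
A pose or a line that the arm cannot do raises MotionError and nothing moves.
- close_job(): hands the job in; it is judged then, once.
Trained networks look in the newest picture that a camera, given by its name, has taken for a name from the list of things; names that differ only in an ending like _2 or _b are one class to them, and where a whole thing is asked for, a point or a joint stands for the part that bears it (a point fixed in the world has none). Each returns a list of dicts, best first, with "confidence" (0 to 1); they miss things now and then, are a little off and sometimes report something else, mostly with a low value. They report only what shows in the picture. A call takes as long as a camera call. They do not tell look-alikes from the thing itself.
- search_frame(camera, query): "point" ([x, y, z] in m, in world coordinates, good to about 4 mm: the middle of the surface that is visible of it).
- mark_of(camera, query): "point" ([x, y, z] in m, in world coordinates, good to about 4 mm: a listed point, or the origin of a listed thing).
Readings, each from a call of its own:
- get_t(): time.
- get_q(): joint angles.
- get_qvel(): joint speeds.
- get_tau(): joint torques, N m.
- get_tool_pos(): TCP position.
- get_tool_rot(): TCP orientation.
- get_ft_force(): force on the tool from outside, world axes, zero at the start.
- get_wrist_torque(): the same for the moment, N m.
- get_width(): finger opening in m.
- get_finger_force(): force on a finger pad.
Only numpy, scipy, OpenCV 4.12 (cv2) and the standard library are available. Lean on these libraries where they do the work, as an engineer would, in place of code of your own. Each camera call takes 0.05 s, during which the arm holds its last target. There are 200 camera calls.

## Working session

There is one attempt and no reset: what is moved stays moved. The work goes in short steps, each a Python script; the robot and the scene stay as the last script left them, time stands still between calls to the robot, and variables do not carry over. Pictures are saved under pics/ and viewed, at most 10 in all, crops included, and the job is handed in when it is done.

```bash
mkdir -p pics; python3 - <<'E'
from cell import *
import cv2,numpy as np
for c in("top","scene"):
    im=get_image(c);cv2.imwrite(f"pics/{c}0.png",im[:,:,::-1])
    for q in("rail_mid","fulcrum","marker_hinge","marker_knob","books","mug","glue","stamp","tape","ruler"):
        try:
            print(c,q,[(np.round(d["point"],3).tolist(),round(d["confidence"],2)) for d in mark_of(c,q)[:3]])
        except Exception as e: print(q,e)
    m=camera_model(c);print(m)
print(get_t())
E
```

```text
top rail_mid [([0.49, 0.264, 0.012], 0.75), ([0.436, 0.506, 0.004], 0.61), ([0.694, -0.392, 0.004], 0.27)]
top fulcrum [([0.483, -0.17, 0.057], 0.89), ([0.63, -0.197, 0.094], 0.5)]
top marker_hinge [([0.628, -0.2, 0.096], 0.71)]
top marker_knob [([0.567, -0.183, 0.231], 0.63)]
top books [([0.702, 0.334, -0.0], 0.65)]
top mug [([0.742, 0.151, -0.0], 0.62)]
top glue [([0.388, -0.38, 0.005], 0.96)]
top stamp [([0.501, -0.391, -0.0], 0.6)]
top tape [([0.693, -0.392, 0.005], 0.76)]
top ruler [([0.446, 0.096, 0.0], 0.68)]
{'camera_matrix': array([[401.49058911,   0.        , 317.54425151],
       [  0.        , 401.49058911, 196.18637173],
       [  0.        ,   0.        ,   1.        ]]), 'position': array([0.49363257, 0.05074661, 1.30477662]), 'orientation': array([-2.18358787,  2.18940559, -0.05488709])}
scene rail_mid [([0.436, 0.507, 0.006], 0.77), ([0.489, 0.266, 0.009], 0.75)]
scene fulcrum [([0.483, -0.169, 0.059], 0.81), ([0.45, 0.091, -0.002], 0.28)]
scene marker_hinge [([0.631, -0.199, 0.098], 0.9)]
scene marker_knob [([0.562, -0.189, 0.235], 0.55)]
scene books [([0.704, 0.331, -0.001], 0.9)]
scene mug []
scene glue [([0.388, -0.38, 0.002], 0.81), ([0.491, 0.265, 0.008], 0.44), ([0.694, -0.395, -0.002], 0.2)]
scene stamp [([0.502, -0.391, -0.001], 0.75)]
scene tape [([0.693, -0.394, -0.001], 0.79)]
scene ruler [([0.451, 0.09, 0.001], 0.48)]
{'camera_matrix': array([[429.18053057,   0.        , 321.59392123],
       [  0.        , 429.18053057, 196.01748002],
       [  0.        ,   0.        ,   1.        ]]), 'position': array([1.58325734, 0.21647657, 1.03561262]), 'orientation': array([-1.6264914 , -1.84716898,  0.8514699 ])}
1.1
```

View pics/top0.png

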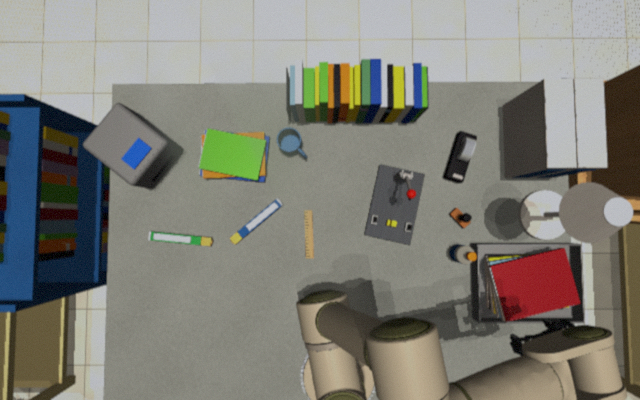

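View pics/scene0.png

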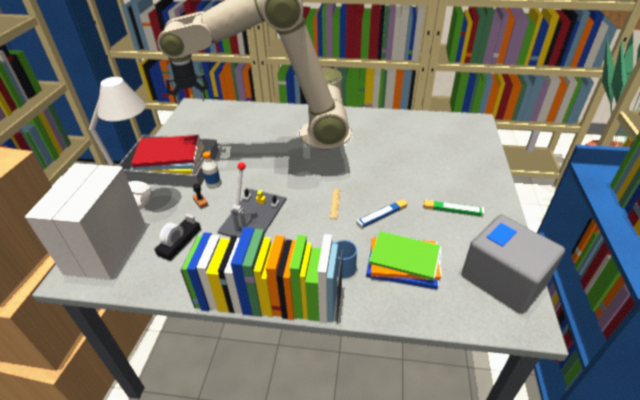

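The top view shows the blue rail from (235,240), the brass end, to (281,203). The green look-alike is at (180,239) and the stand at (395,205). In the scene view the arm is up with its red knob at (241,167).

Network points agree with this: the rail is at (0.49, 0.265), and fulcrum to hinge measures 150 mm. Next I go over the rail for a closer measurement.

```bash
cat > h.py <<'E'
from cell import *
import cv2,numpy as np
from scipy.spatial.transform import Rotation as R
def down(a):
    """tool down, tool y axis (closing line) at world angle a"""
    y=np.array([np.cos(a),np.sin(a),0]);z=np.array([0,0,-1.]);x=np.cross(y,z)
    return R.from_matrix(np.c_[x,y,z]).as_rotvec()
def best(p,a):
    """closing angle a or a+pi, whichever keeps joint 6 nearest its middle"""
    c=[(abs(q[5]),b) for b in(a,a+np.pi,a-np.pi) if (q:=ik(p,down(b))) is not None]
    return min(c)[1]
def plane(m,uv,z):
    """pixels -> world at height z"""
    uv=np.atleast_2d(uv).astype(float)
    d=(R.from_rotvec(m["orientation"]).as_matrix()@np.linalg.inv(m["camera_matrix"])@np.c_[uv,np.ones(len(uv))].T).T
    return m["position"]+d*((z-m["position"][2])/d[:,2])[:,None]
E
python3 - <<'E'
from h import *
a=np.arctan2(.78,-.627)+np.pi/2
p=[.475,.285,.24]
b=best(p,a);print("b",b,ik(p,down(b)))
move_to([.3,.0,.33],down(b)) if ik([.3,0,.33],down(b)) is not None else print("no via")
move_to(p,down(b))
m=camera_model("wrist");im=get_image("wrist");cv2.imwrite("pics/w1.png",im[:,:,::-1])
print([(np.round(d["point"],4),d["confidence"]) for d in mark_of("wrist","rail_mid")[:2]])
for n in("wrist",):
    hsv=cv2.cvtColor(im,cv2.COLOR_RGB2HSV)
print(get_t(),get_tool_pos(),m,get_ft_force(),get_wrist_torque())
np.savez("w1.npz",im=im,K=m["camera_matrix"],p=m["position"],o=m["orientation"])
E
```

```text
b 6.960267069097709 [ 3.28895299e-01  3.70976409e-01  1.39419304e+00 -4.44089210e-16
  1.37642321e+00 -3.48186463e-01]
[(array([0.491 , 0.2616, 0.0114]), 0.88)]
4.325 [0.47542362 0.28393508 0.24091716] {'camera_matrix': array([[288.45803387,   0.        , 319.50165553],
       [  0.        , 288.45803387, 203.90527619],
       [  0.        ,   0.        ,   1.        ]]), 'position': array([0.42772497, 0.34205844, 0.38202205]), 'orientation': array([2.6932191 , 0.94679595, 0.1453219 ])} [ 0.51570596 -0.24538889  0.39554855] [-0.04285188 -0.03648763 -0.02486663]
```

View pics/w1.png

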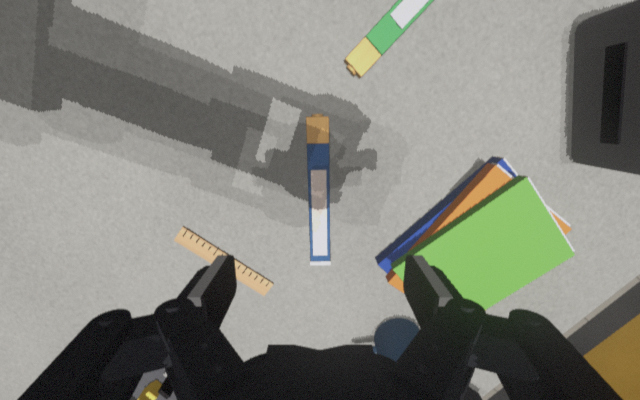

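The rail runs almost vertically in the wrist image, from brass end (318,116) to far end (320,263), with free space for the fingers on both sides. I'll compute its pose, check that it comes out 200 mm long, then grasp, lift and weigh it.

```bash
python3 - <<'E'
from h import *
d=np.load("w1.npz");m=dict(camera_matrix=d["K"],position=d["p"],orientation=d["o"])
P=plane(m,[[318,116],[320,261],[307,143],[329,143]],.02)
L=np.linalg.norm(P[0]-P[1]);mid=(P[0]+P[1])/2;u=(P[0]-P[1])/L
print(L,mid,u,np.linalg.norm(P[2]-P[3]))
assert .19<L<.21 and np.linalg.norm(mid[:2]-[.491,.264])<.01
mid[2]=0
g=mid+.0295*u
a=np.arctan2(u[1],u[0])+np.pi/2
b=best(g+[0,0,.1],a);print("b",b)
def W(n=20):
    r=[]
    for _ in range(n): hold(.02); r.append(np.r_[get_ft_force(),get_wrist_torque()])
    r=np.array(r);return r.mean(0),r.std(0)
move_to(g+[0,0,.15],down(b));hold(.3);w0,s=W();print(w0.round(3),s.round(3))
line_to(g+[0,0,.004],vel=.12);move_gripper(.0)
print(get_width(),get_finger_force(),get_tool_pos())
line_to(g+[0,0,.15],vel=.1);hold(.5);w1,s=W();dw=w1-w0
print(dw.round(4),s.round(4),get_width(),get_t())
F=dw[:3];T=dw[3:]
off=np.array([-T[1],T[0]])/F[2]   # T = r x F, F along z
print("off",off,"along",off@u[:2])
np.savez("g.npz",u=u,b=b,a=a,g=g,mid=mid,w0=w0)
E
```

```text
0.19419043209577616 [0.48956068 0.26492205 0.02      ] [-0.63591268  0.77176102  0.        ] 0.02713090441681768
b 6.972375841660656
[-0.117  0.035 -0.084 -0.001 -0.     0.   ] [0.413 0.581 0.484 0.022 0.029 0.029]
0.02636941801283255 60.51376819610596 [0.47096801 0.28773082 0.00434376]
[ 0.2432 -0.0311 -2.3694 -0.0164 -0.0072 -0.0151] [0.4719 0.6128 0.2835 0.0313 0.0317 0.0234] 0.026480406780496714 9.7833
off [-0.00305179  0.00690841] along 0.00727231717321213
```

```bash
python3 - <<'E'
from h import *
d=np.load("g.npz");u=d["u"]
print([get_wrist_torque()[0] for _ in range(3)])
r=[]
for _ in range(300): hold(.01); r.append(np.r_[get_ft_force(),get_wrist_torque()])
r=np.array(r);w=r.mean(0);print(w.round(4),(r.std(0)/300**.5).round(4),np.corrcoef(r[:-1,3],r[1:,3])[0,1])
F=w[:3];T=w[3:];off=np.array([-T[1],T[0]])/F[2];print(off,off@u[:2],off@[-u[1],u[0]],get_t(),get_tool_pos())
cv2.imwrite("pics/w2.png",get_image("wrist")[:,:,::-1])
E
```

```text
[np.float64(0.03211155887623379), np.float64(0.03211155887623379), np.float64(0.03211155887623379)]
[ 1.1400e-02 -1.5300e-02 -2.3339e+00 -1.0700e-02 -9.2000e-03  1.1000e-03] [0.0303 0.0293 0.0314 0.0018 0.0017 0.0018] 0.06421259231625596
[-0.00394192  0.0045724 ] 0.006035514381449899 0.00013456888814854739 12.2833 [0.47079681 0.28770406 0.15002915]
```

View pics/w2.png

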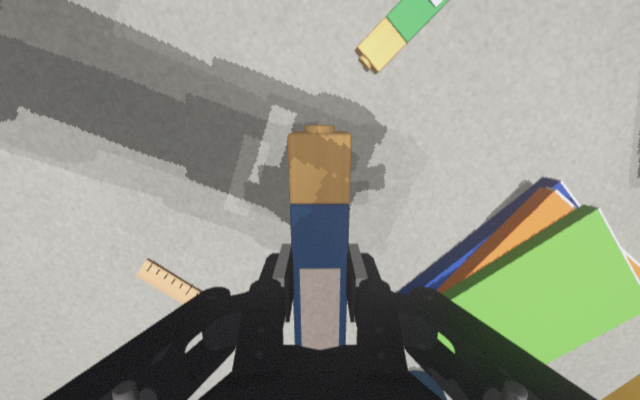

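The rail is held squarely in the grip. It weighs 0.238 kg and its centre of mass is 6.0 ± 0.8 mm from the grasp towards the brass end. Now I refine the fulcrum from the stored pictures.

```bash
python3 - <<'E'
from h import *
for c,(x,y) in(("top",(393,223)),("scene",(260,197))):
    im=cv2.imread(f"pics/{c}0.png");h=cv2.cvtColor(im,cv2.COLOR_BGR2HSV)
    M=cv2.inRange(h,(22,150,100),(35,255,255));w=np.zeros_like(M);w[y-12:y+13,x-12:x+13]=1;M*=w
    v,uu=np.nonzero(M);print(c,len(v),uu.min(),uu.max(),v.min(),v.max(),plane(camera_model(c),[[uu.mean(),v.mean()]],.06))
    print(plane(camera_model(c),np.c_[uu,v],.06)[:,:2].min(0),plane(camera_model(c),np.c_[uu,v],.06)[:,:2].max(0))
    cv2.imwrite(f"pics/z{c}.png",cv2.resize(im[y-25:y+25,x-33:x+33],None,fx=6,fy=6,interpolation=0))
a,b=cv2.imread("pics/ztop.png"),cv2.imread("pics/zscene.png");cv2.imwrite("pics/z.png",np.hstack([a,b]))
# more network readings
r={"fulcrum":[],"marker_hinge":[],"marker_knob":[]}
for c in("top","scene"):
    for _ in range(2):
        get_image(c)
        for k in r:
            o=mark_of(c,k)
            if o: r[k].append(o[0]["point"])
for k in r: print(k,np.round(r[k],4).tolist())
print(get_t())
E
```

```text
top 53 387 396 220 226 [[ 0.48482563 -0.16528374  0.06      ]]
[ 0.47515342 -0.17962971] [ 0.49369898 -0.15180063]
scene 83 256 264 191 203 [[ 0.51820397 -0.15751023  0.06      ]]
[ 0.48427866 -0.17392063] [ 0.54540249 -0.13865947]
fulcrum [[0.4819, -0.1696, 0.0591], [0.4806, -0.1677, 0.0575], [0.4811, -0.1673, 0.0602], [0.4803, -0.1664, 0.0619]]
marker_hinge [[0.6298, -0.1989, 0.0914], [0.6272, -0.1981, 0.0949], [0.6291, -0.2009, 0.0953], [0.6284, -0.2031, 0.0977]]
marker_knob [[0.5673, -0.1872, 0.227], [0.5678, -0.1825, 0.2321], [0.5643, -0.188, 0.2366], [0.558, -0.1899, 0.2369]]
13.1333
```

View pics/z.png

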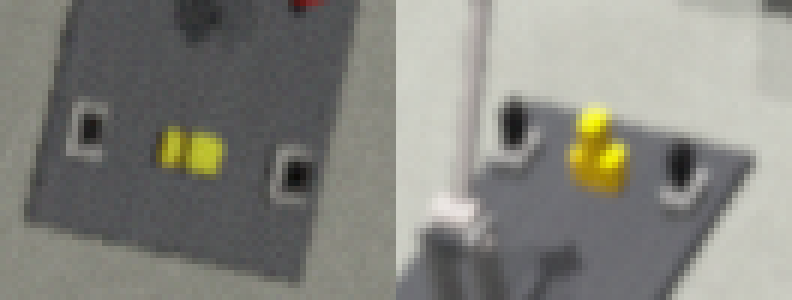

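The crops show the fulcrum's flat top as the bright square at top-image pixel (394,223.5) and scene pixel (259.7,192.2). The black stop tops are at (374.3,219.2) and (408.8,226.5) in the top view.

```bash
python3 - <<'E'
from h import *
t,s=camera_model("top"),camera_model("scene")
f=plane(t,[[393.7,223]],.06)[0];print("top",f)
S=plane(t,[[374.3,219.2],[408.8,226.5]],.055);print("stops",S.mean(0),np.linalg.norm(S[0]-S[1]),np.arctan2(*(S[0]-S[1])[[1,0]])-np.pi/2)
print("scene",plane(s,[[259.7,192.2]],.06))
E
```

```text
top [ 0.48440199 -0.1724968   0.06      ]
stops [ 0.48485519 -0.16669445  0.055     ] 0.10891102110251108 -0.2112096461187667
scene [[ 0.4910918  -0.16557216  0.06      ]]
```

Estimates agree on the fulcrum at (0.483, -0.169) and a stand yaw of -0.205, with stop spacing 109 mm against 110 nominal. Placing the rail now.

```bash
python3 - <<'E'
from h import *
d=np.load("g.npz");u=d["u"];yaw=-.205
f=np.array([.483,-.169]);v=np.array([-np.sin(yaw),np.cos(yaw)])
b=float(d["b"])+np.arctan2(v[1],v[0])-np.arctan2(u[1],u[0])
p=f-.006*v; P=lambda z,s=0:np.r_[p+s*v,z]
print(p,b,ik(P(.0643),down(b)))
line_to(get_tool_pos()+[0,0,.05],vel=.2)
move_to(P(.2,.15),down(b));line_to(P(.2),vel=.2);line_to(P(.08),vel=.12);line_to(P(.0643),vel=.04)
print(get_tool_pos(),np.mean([(hold(.01),get_ft_force())[1] for _ in range(20)],0))
move_gripper(.085);hold(.2);line_to(P(.2),vel=.12);hold(1.2)
line_to(P(.25,.1),vel=.2)
for c in("scene","top"): cv2.imwrite(f"pics/{c}3.png",get_image(c)[:,:,::-1])
m=camera_model("wrist");im=get_image("wrist");cv2.imwrite("pics/w3.png",im[:,:,::-1])
S=cv2.imread("pics/scene3.png")[150:250,200:330];T=cv2.imread("pics/top3.png")[150:250,330:460]
A=np.vstack([cv2.resize(x,(390,300),interpolation=2) for x in(S,T)])
cv2.imwrite("pics/c3.png",np.hstack([A,cv2.resize(im[:,:,::-1],(400,250)) if 0 else cv2.copyMakeBorder(cv2.resize(im[:,:,::-1],(400,250)),0,350,0,0,0)]))
for c in("scene","top","wrist"): print(c,[(np.round(o["point"],4),round(o["confidence"],2)) for o in mark_of(c,"rail_mid")[:3]])
print(get_t())
np.savez("p.npz",p=p,v=v,b=b)
E
```

```text
[ 0.4817786  -0.17487437] 6.078185307179587 [-5.77093505e-01  4.85358574e-01  1.72965342e+00 -4.44089210e-16
  9.26580663e-01 -3.72093505e-01]
[ 0.48162553 -0.17480743  0.0643172 ] [-2.89698545  0.95483192  4.21287921]
scene [(array([ 0.4767, -0.2077,  0.068 ]), 0.91), (array([0.4388, 0.5107, 0.0081]), 0.57)]
top [(array([0.434 , 0.5037, 0.0105]), 0.82)]
wrist [(array([ 0.4725, -0.2086,  0.0723]), 0.76)]
21.7917
```

View pics/c3.png

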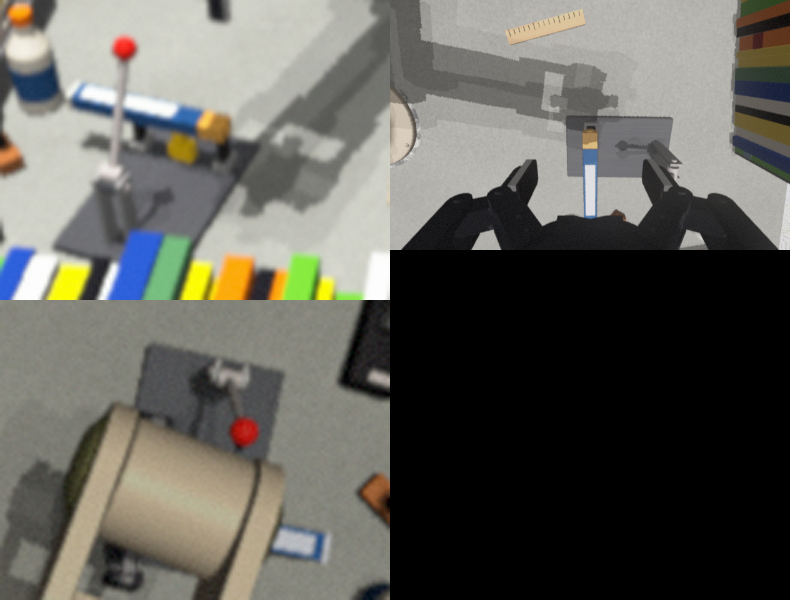

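The rail lies across the edge, its brass end at the right in the scene crop at (215,127) and its far end at (75,95). To tell level from tipped by 6°, I'll overlay projected rail outlines.

```bash
python3 - <<'E'
from h import *
d=np.load("p.npz");p,v=d["p"],d["v"];f=p+.006*v
s=camera_model("scene");im=cv2.imread("pics/scene3.png")
Rm=R.from_rotvec(s["orientation"]).as_matrix()
def proj(X): return cv2.projectPoints(np.asarray(X,float),cv2.Rodrigues(Rm.T)[0],-Rm.T@s["position"],s["camera_matrix"],None)[0][:,0]
w=np.array([v[1],-v[0],0]);e=np.array([v[0],v[1],0]);outs=[]
for th in(6,0,-6):   # + : brass down
    t=np.radians(th);ax=e*np.cos(t)-np.array([0,0,np.sin(t)]);n=np.cross(w,ax);n*=np.sign(n[2])
    piv=np.r_[f,.06]+(e*.006*np.sign(th) if th else 0)
    o=np.r_[f,.06] ; o=piv+(-.0355*ax if not th else -(.0355+.006*np.sign(th))*ax)
    C=[o+a*.1*ax+b*.014*w+c*.02*n for a,b,c in((1,1,1),(1,-1,1),(-1,-1,1),(-1,1,1),(1,1,0),(-1,1,0))]
    q=proj(C);k=6;x0,y0=212,165
    I=cv2.resize(im[y0:y0+55,x0:x0+80],None,fx=k,fy=k,interpolation=2)
    z=((q-[x0,y0]+.5)*k).astype(int)
    for i,j in((0,1),(1,2),(2,3),(3,0),(0,4),(3,5),(4,5)): cv2.line(I,tuple(map(int,z[i])),tuple(map(int,z[j])),(0,0,255),1)
    cv2.putText(I,str(th),(5,320),0,.8,(0,0,255),2);outs.append(I[:,:400]);print(th,q.round(1).tolist())
cv2.imwrite("pics/o3.png",np.vstack([np.hstack(outs[:2])[:300],np.hstack([outs[2],outs[2]*0])[:300]]))
E
```

```text
6 [[274.6, 194.1], [277.9, 189.0], [226.2, 173.1], [222.2, 177.8], [274.6, 198.3], [222.7, 182.1]]
0 [[274.0, 192.6], [277.3, 187.6], [226.1, 176.2], [222.2, 180.9], [274.5, 197.0], [223.2, 185.3]]
-6 [[273.1, 190.8], [276.5, 185.8], [226.4, 179.1], [222.5, 183.8], [274.2, 195.3], [224.0, 188.2]]
```

View pics/o3.png

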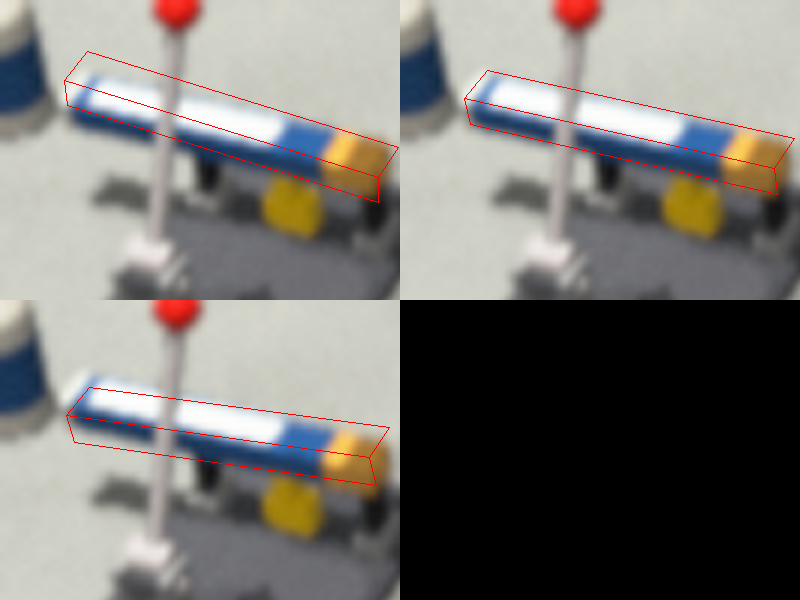

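The level outline (0°) matches the rail's slope, and the ±6° outlines do not, so the rail is balanced. Knob and hinge readings agree with the geometry within 2 mm. Next I press the marker along its arc, with force checks, and follow it back up slowly.

```bash
python3 - <<'E'
from h import *
d=np.load("p.npz");p,v=d["p"],d["v"];f=p+.006*v;ex=np.array([v[1],-v[0]]);b=float(d["b"])
a0=np.arctan2(.134,.068)
def K(t,dz=0):
    a=a0-t;x=.15-.15*np.cos(a);return np.r_[f+x*ex,.098+.15*np.sin(a)+.013+dz]
def fz(n=12): return np.mean([(hold(.01),get_ft_force())[1] for _ in range(n)],0)
s=K(0,.04);c=min((b+np.pi/2,b-np.pi/2),key=lambda x:abs(ik(s,down(x))[5]))
print(K(0),K(1.1),[ik(K(t),down(c)) is not None for t in(0,.5,1.1)])
line_to(get_tool_pos()+[0,0,.07],vel=.2);move_gripper(0);move_to(K(0,.05),down(c));print("air",fz(30))
line_to(K(0,.004),vel=.08)
ok=True
for t in np.arange(.1,1.06,.1):
    line_to(K(t),vel=.08)
    if abs(t-.3)<.01 or abs(t-.6)<.01 or t>.95:
        F=fz();print(round(t,2),F.round(2))
        if F[2]<.4: ok=False;print("no contact");break
if ok:
    for i in range(30):
        q=K(1.09);q[2]+=.005-.001*i;line_to(q,vel=.02);F=fz()
        if F[2]>7.5 or q[2]<.1: break
    print("press",i,q,get_tool_pos(),F.round(2));hold(.6);print(fz(20).round(2))
    cv2.imwrite("pics/s4.png",get_image("scene")[:,:,::-1])
np.savez("k.npz",c=c)
print(get_t())
E
```

```text
[ 0.56340104 -0.18571705  0.24476241] [ 0.48300011 -0.16900002  0.11117946] [True, True, True]
air [-0.1640109  -0.06228114 -0.03611681]
0.3 [-20.99   7.49  29.01]
0.6 [-52.38  13.55  37.38]
1.0 [-1.44  0.91  2.92]
press 8 [ 0.48300921 -0.16900191  0.10967943] [ 0.48304357 -0.16903867  0.11011017] [-3.58  1.1   7.53]
[-3.42  0.97  7.59]
33.2833
```

The press is made at 7.5 N, but there were large radial forces midway down. I'll look at the contact before coming back up.

```bash
python3 - <<'E'
from h import *
w=get_image("wrist")[:,:,::-1];s=cv2.imread("pics/s4.png")[140:240,190:320]
cv2.imwrite("pics/c4.png",np.hstack([cv2.resize(s,(390,300),interpolation=2),cv2.resize(np.ascontiguousarray(w[150:400,160:480]),(384,300))]))
print(get_t(),[(o["point"],o["confidence"]) for o in mark_of("wrist","marker_knob")[:2]])
E
```

```text
33.3333 [([0.4848, -0.1691, 0.0977], 0.84)]
```

View pics/c4.png

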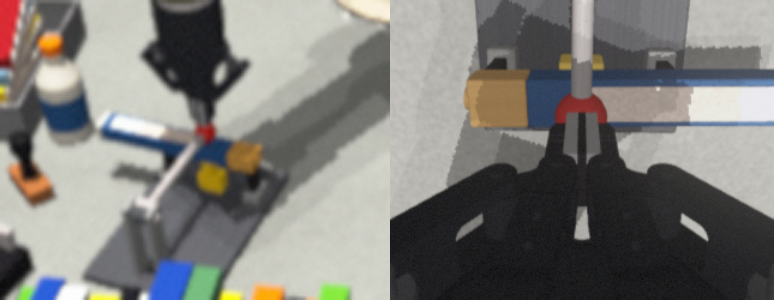

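The ball sits centred under the fingertips and the rail is level. The radial load on the way down came from friction as the ball rotated under the tips. Going up that friction acts the other way and does not jam, so I follow the arc back slowly.

```bash
python3 - <<'E'
from h import *
d=np.load("p.npz");p,v=d["p"],d["v"];f=p+.006*v;ex=np.array([v[1],-v[0]])
a0=np.arctan2(.134,.068)
def K(t,dz=0):
    a=a0-t;x=.15-.15*np.cos(a);return np.r_[f+x*ex,.098+.15*np.sin(a)+.013+dz]
def fz(n=6): return np.mean([(hold(.01),get_ft_force())[1] for _ in range(n)],0)
for i,t in enumerate(np.arange(1.08,-.001,-.04)):
    line_to(K(t),vel=.05)
    if i%3==0: print(round(t,2),fz().round(1),round(get_t(),1))
print(fz(20).round(2))
line_to(K(0,.03),vel=.03);print("air",fz(20).round(2))
line_to(K(0,.1),vel=.15)
q=K(0,.1);q[:2]=[.35,.12];line_to(q,vel=.25);hold(.3)
for c in("scene","top"): cv2.imwrite(f"pics/{c}5.png",get_image(c)[:,:,::-1])
S=cv2.imread("pics/scene5.png")[140:240,190:320];T=cv2.imread("pics/top5.png")[140:260,330:486]
cv2.imwrite("pics/c5.png",np.hstack([cv2.resize(x,(390,300),interpolation=2) for x in(S,T)]))
for k in("marker_knob","rail_mid"):print([(c,np.round(o["point"],3)) for c in("scene","top") for o in mark_of(c,k)[:2]])
print(get_t())
E
```

```text
1.08 [0.  0.1 2.9] 33.7
0.96 [0.2 0.8 2.6] 34.5
0.84 [0.1 0.7 2.6] 35.4
0.72 [0.1 0.5 2.2] 36.2
0.6 [0.2 0.7 2.1] 37.1
0.48 [0.1 0.5 2. ] 37.9
0.36 [0.2 0.1 1.7] 38.8
0.24 [-0.   0.2  1.9] 39.6
0.12 [-0.3 -0.2  2. ] 40.5
-0.0 [ 0.1 -0.1  0.7] 41.3
[ 0.4  -0.32  0.76]
air [-0.13 -0.02  0.15]
[('scene', array([ 0.561, -0.19 ,  0.235])), ('scene', array([ 0.448,  0.093, -0.002])), ('top', array([ 0.565, -0.184,  0.228]))]
[('scene', array([ 0.473, -0.206,  0.07 ])), ('scene', array([0.437, 0.508, 0.008])), ('top', array([ 0.476, -0.207,  0.073])), ('top', array([0.435, 0.504, 0.006]))]
45.675
```

View pics/c5.png

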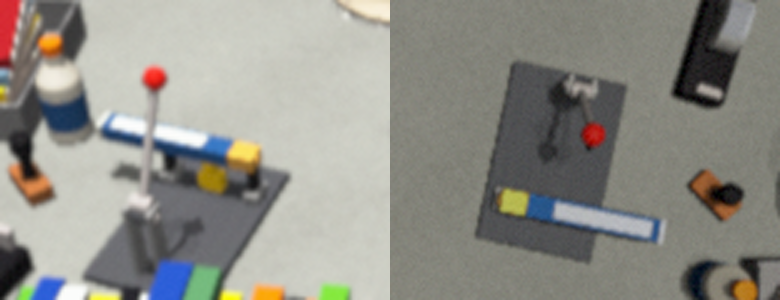

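In both views the knob is back at rest (scene crop 153,77), and the rail is level and square with the same slope as before. The other objects have not moved. Handing in.

```bash
python3 -c "
from cell import *
print(close_job(),get_t())"
```

```text
the job is handed in; nothing more can be done
the job is handed in; nothing more can be done
```

The job is handed in at about 46 s of the 72 s: in the last pictures the rail is level across the yellow edge, the marker arm is up after its press and slow return, and the other things are in place; on the way down the wrist force reached about 65 N (limit 120 N), and no verdict came back at hand-in.

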